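# Push a square shaker home in its V holder

### The job

Stand the square glass shaker upright in the mouth of the V-shaped holder, one corner first, and push it gently all the way in, driving the stiff ejector plate back, until it bears on both flanks of the V and on the plate. Press it home for a moment without forcing it, then let go and leave it there upright; leave the spice jars and the pepper mill standing where they are.

Things in the scene. Friction and masses are not known exactly. Their poses are not given: they have to be found in the camera images.
- shaker: The only square shaker: glass body 40.5 x 40.5 x 58 mm, round steel cap 36 mm across up to 91 mm. Origin: centre of the underside, z up, x and y square to its faces. About 0.13 kg. It must not bear on a flank or the ejector plate with over 15 N, nor be set down hard; a push of 12 to 15 N along the V seats it. Fingers holding the body more than 30 mm above its underside pass over the flanks.
- holder: Holder fixed to the worktop: wooden base 165 x 116 x 10 mm (x -77 to +88 mm) with two plastic flanks forming a 90 degree V and a guide block (x 62 to 78 mm); highest point 38 mm. Origin: under the base, on the axis of a fully home shaker; x points the way it is pushed in, z up. Home, its faces are at 45 degrees to x, two of them flat on the flanks, the corner between them against the ejector.
- flank_left: Left (+y) flank of the V, upright slick white plastic plate 8 mm thick, 44 mm long, top 38 mm above the worktop, at 45 degrees to the holder's x; its inner face is 20.2 mm from the home axis. The flanks are 76 mm apart inside at the mouth (x = -10 mm), 14 mm at the narrow end (x = +21 mm). Its frame is the holder's.
- flank_right: Right flank (-y side) of the V, mirror image of the left one, same slick plastic. Its frame is the holder's. A firmly held shaker that is off the middle line by a millimetre stops on one flank alone and is pushed sideways by it; it must then be eased towards the other flank until both bear alike.
- ejector (a joint): Travel (m) of the ejector, the narrow black plate in the gap at the narrow end of the V that serves as back stop and slides along the holder's x. 0 = fully forward, 0.020 = where a home shaker has pushed it, stop at 0.0225. Starts at 0 to 0.008. No spring: friction of about 5 N, stays where left. A first rise of the push to 5 or 6 N is only the plate; home is where it climbs well beyond.
- ejector_face (a point): Middle of the ejector plate's front face, 24 mm above the worktop; the plate is 11 mm wide and spans 12 to 37 mm height and is of slick plastic.
- home (a point): Point on top of the base plate (10 mm above the worktop) where the centre of the shaker's underside is when it is fully home.
- mouth (a point): Point on top of the base plate 40 mm before home on the V's middle line: the shaker, turned with a corner towards the V, can be stood here clear of flanks and ejector.
- spice_a: Bystander: round spice jar with a broad screw cap, 45 mm in diameter, 106 mm tall; origin at the centre of its underside, z up. Leave standing.
- spice_b: Bystander: a second round spice jar of the same shape. Leave standing.
- mill: Bystander: wooden pepper mill, 58 mm in diameter, 170 mm tall, behind the holder; origin at the centre of its underside, z up. Leave standing.
Things that resemble listed ones, but are neither listed nor needed, are in the scene too. What is shaped like the shaker but yellow is not meant.

How it is judged:
On the way:
1. the shaker, upright on the base, is pressed home: it bears on the left flank, the right flank and the ejector plate at once with more than 0.5 N each, for 0.2 s (contact force between shaker and flank_left above 0.5 N and contact force between shaker and flank_right above 0.5 N and contact force between shaker and ejector above 0.5 N and angle between shaker's own z axis and vertical below 0.1 rad and distance between shaker and home below 0.004 m), for 0.2 s.
At the end, for the whole second after the job is handed in: The shaker stands upright (within 0.05 rad) and at rest on the base, its underside's centre within 2.5 mm of home, with the ejector pushed back past 18 mm (distance between shaker and home below 0.0025 m and angle between shaker's own z axis and vertical below 0.05 rad and value of joint ejector above 0.018 m and linear speed of shaker below 0.01 m/s); the robot touches nothing.
It fails at once if the shaker is forced: it bears on one flank or on the ejector plate with more than 15 N, or on the holder as a whole with more than 60 N (set down hard) (contact force between shaker and flank_left above 15 N or contact force between shaker and flank_right above 15 N or contact force between shaker and ejector above 15 N or contact force between shaker and holder above 60 N).
It fails at once if a spice jar or the mill is tipped or shifted by more than 30 mm (distance of any of spice_a, spice_b, mill from where it was at the start of the episode above 0.03 m or angle between any of spice_a, spice_b, mill's own z axis and vertical above 0.3 rad).
It also fails if it takes over 72 s, if anything falls off the work surface, if the arm or the gripper's body presses on something with over 40 N, if the wrist force passes 120 N, or if a joint passes its speed limit or range.

### The arm

A 6-joint arm with a two-finger parallel gripper is mounted at the origin on a cart in front of the work surface, level with it; the furniture and walls round the work are solid. World frame = base frame: x ahead of the robot, y to its left, z up, the work surface at z = 0. Lengths are in m, angles in rad, forces in N, time in s.
With the tool pointing down it reaches from about 0.35 to 0.8 m from the base axis. Payload 7.3 kg.
Tool frame: the origin (TCP) lies between the finger pads; the fingertips stand 25 mm ahead of it and the grasp point (between the pads) lies 6 mm ahead of it (r.tip_extent is the distance from the TCP to the fingertips, in m); z points along the fingers, y is the line along which they close (so a half turn about z gives the same grasp; the last joint's range is limited). The gripper opens to 85 mm and grips with 20 to 120 N. Pads are 22 mm wide; open, the fingers measure 114 mm over their backs; the gripper's body (76 mm by 85 mm) begins 54 mm behind the grasp point. The pads swing forward as they close: fully open they stand 13 mm farther back than shut.
Start: joints at [-1.33, 0.342, 1.524, -0, 1.275, -0.146], TCP at [0.198, -0.486, 0.256] pointing down, gripper open.
Joint ranges: [-2.53, 2.53], [-0.77, 2.02], [0.04, 2.7], [-1, 4.14], [0.28, 2.66], [-3.11, 3.11]. Speed limits (rad/s): [2.57, 2.57, 3.14, 3.14, 3.14, 3.14].

### API

Orientations are given as a unit quaternion [x, y, z, w].
In Python, from workcell import r, command_gripper, optics gives the robot as it stands. The module is installed in compiled form; this text tells all that it offers. Calls block until the motion is done:
- r.reach(position, orientation): joint-space move of the TCP to a pose.
- r.move_straight(position, orientation=None, speed=0.15, max_force=None): straight line of the TCP; orientation=None keeps the orientation; speed is the mean speed in m/s. With max_force (N) it stops when the force on the tool has changed by that much, and returns True; else False.
- r.movej(angles): joint-space move.
- command_gripper(opening, force=None): finger opening in m; force is the grip in N (None keeps the last); returns when the fingers have stopped.
- r.hold(seconds).
- r.solve_ik(position, orientation): joint angles nearest the present ones, or None.
- r.read_state(): the state.
- optics.get_image(name): name is "side" or "top" or "wrist"; returns (picture, depth): 420x560x3 uint8, red, green, blue; 420x560 float32, m along the optical axis (not along the pixel's ray), 0 where there is no reading.
- optics.camera_model(name): a dict with "K" (3x3 intrinsics, pixels), "k1" (the pictures are not rectified: a ray, as slopes to the right and down, at radius r is drawn at 1 + k1 r^2 times it, then the intrinsics apply), "R" (3x3) and "t" (3): a world point X has camera coordinates R X + t; the wrist camera has in their place "tool_from_camera" (4x4, takes a point from camera to tool coordinates, whose origin is the TCP and whose axes are the flange's). Camera axes: x right, y down, z forward; pixel columns grow to the right and rows downward; lengths in m; the calibration is good to about 2 mm. A picture is of the moment at which its call begins: read the wrist's pose just before it. camera_model takes no time and is no camera call.
A pose or a line that the arm cannot do raises r.PlanningError and nothing moves.
- r.finish_job(): hands the job in, once; it reports no verdict.
The state is a dict: "time_s": time; "joint_positions": joint angles; "dq": joint speeds; "tau": joint torques, N m; "eef_pos": TCP position; "eef_rot": TCP orientation; "contact_force": force on the tool from outside, world axes, zero at the start; "torque": the same for the moment, N m; "grip_width": finger opening in m.
Only numpy, scipy, OpenCV 4.12 (cv2) and the standard library are available. Lean on these libraries where they do the work, as an engineer would, in place of code of your own. Each camera call takes 0.05 s, during which the arm holds its last target. There are 200 camera calls.

## Working session

There is one attempt and no reset: what is moved stays moved. The work goes in short steps, each a Python script; the robot and the scene stay as the last script left them, time stands still between calls to the robot, and variables do not carry over. Pictures are saved under pics/ and viewed, on a budget of 10 in all, crops included, one or two more only if the job needs it, and the job is handed in when it is done.

```bash
mkdir -p pics; cat > h.py <<'E'
import numpy as np, cv2
from workcell import r, command_gripper, optics
from scipy.spatial.transform import Rotation as Rt
def snap(name):
    st=r.read_state(); im,d=optics.get_image(name); m=optics.camera_model(name)
    if name=="wrist":
        T=np.eye(4); T[:3,:3]=Rt.from_quat(st["eef_rot"]).as_matrix(); T[:3,3]=st["eef_pos"]
        W=T@np.array(m["tool_from_camera"])
    else:
        W=np.eye(4); R=np.array(m["R"]); W[:3,:3]=R.T; W[:3,3]=-R.T@np.array(m["t"])
    return im,d,(np.array(m["K"]),m["k1"],W)
def rays(uv,cam):
    K,k1,W=cam
    return cv2.undistortPoints(np.float64(uv).reshape(-1,1,2),K,np.float64([k1,0,0,0])).reshape(-1,2)
def cloud(d,cam):
    v,u=np.indices(d.shape); s=rays(np.stack([u,v],-1).reshape(-1,2),cam); z=d.reshape(-1,1)
    P=np.c_[s*z,z]@cam[2][:3,:3].T+cam[2][:3,3]; P[z[:,0]==0]=np.nan
    return P.reshape(*d.shape,3)
def onplane(uv,z,cam):
    s=rays(uv,cam); D=np.c_[s,np.ones(len(s))]@cam[2][:3,:3].T; o=cam[2][:3,3]
    return o+D*((z-o[2])/D[:,2:])
def project(X,cam):
    K,k1,W=cam; M=np.linalg.inv(W)
    return cv2.projectPoints(np.float64(X),cv2.Rodrigues(M[:3,:3])[0],M[:3,3],K,np.float64([k1,0,0,0]))[0].reshape(-1,2)
def save(im,n): cv2.imwrite(f"pics/{n}.png",im[:,:,::-1])
def down(yaw): # tool z down, tool y at angle yaw in world
    y=np.array([np.cos(yaw),np.sin(yaw),0]); z=np.array([0,0,-1.]); return Rt.from_matrix(np.c_[np.cross(y,z),y,z]).as_quat()
E
python3 - <<'E'
from h import *
for n in("top","side"):
    im,d,c=snap(n); save(im,n); np.savez(f"{n}.npz",im=im,d=d,K=c[0],k1=c[1],W=c[2])
    print(n,c[2][:3].round(3).tolist(),c[0].round(0).tolist(),c[1])
st=r.read_state();print(st["time_s"],st["eef_rot"],st["contact_force"],optics.camera_model("wrist"))
E
```

```text
top [[0.002, -0.995, 0.104, 0.473], [-1.0, -0.005, -0.027, 0.05], [0.027, -0.103, -0.994, 1.095]] [[412.0, 0.0, 275.0], [0.0, 412.0, 213.0], [0.0, 0.0, 1.0]] -0.11340198859594407
side [[-0.994, -0.07, 0.089, 0.467], [-0.112, 0.473, -0.874, 0.991], [0.019, -0.878, -0.478, 0.583]] [[447.0, 0.0, 275.0], [0.0, 447.0, 212.0], [0.0, 0.0, 1.0]] 0.022922184771296893
0.1 [ 9.81357825e-01  1.92188342e-01 -2.34273983e-05 -6.78796751e-04] [-0.05410475 -0.30947154 -0.01237535] {'K': array([[359.25321137,   0.        , 280.73838949],
       [  0.        , 359.25321137, 213.38029975],
       [  0.        ,   0.        ,   1.        ]]), 'k1': -0.007970051512517508, 'tool_from_camera': array([[ 4.80006463e-04, -9.49284051e-01, -3.14419400e-01,
         8.06366087e-02],
       [ 9.99999844e-01,  5.45518282e-04, -1.20366038e-04,
         7.44762805e-04],
       [ 2.85783091e-04, -3.14419293e-01,  9.49284165e-01,
        -1.17304891e-01],
       [ 0.00000000e+00,  0.00000000e+00,  0.00000000e+00,
         1.00000000e+00]])}
```

View pics/top.png

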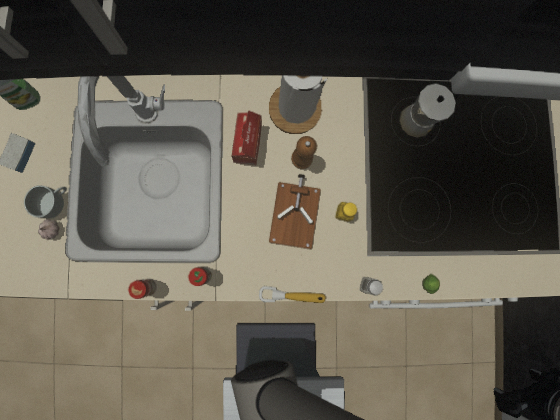

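View pics/side.png

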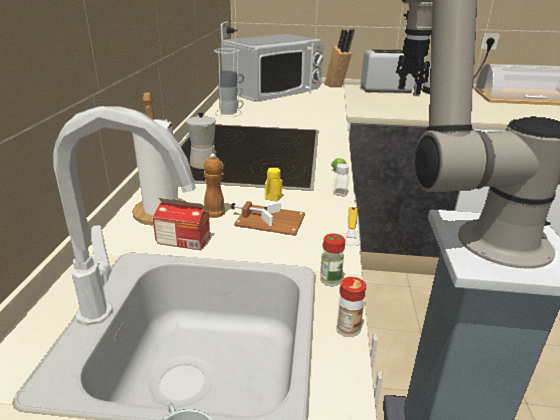

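Top view: the shaker is at about (373,287), the yellow decoy at (347,211), the holder at (297,213) with its V opening down towards the robot, and the mill at (304,153). The jars are at (198,277) and (139,289).

```bash
python3 - <<'E'
from h import *
im,d,c=snap("top")
for n,uv,z in[("shaker",(372,286),.09),("vapex",(297,208),.038),("block",(301,182),.03),("basefront",(290,246),.01),("mill",(304,145),.17),("yel",(349,208),.09)]:
    print(n,onplane([uv],z,c).round(3))
P=cloud(d,c)
for n,(u,v) in dict(sh=(372,286),base=(296,235)).items(): print(n,P[v-3:v+4:3,u-3:u+4:3].round(3).tolist())
# holder's look pose: camera is 0.08 along tool x, tilt; tool x toward +-?
S=onplane([(372,286)],.09,c)[0]
for yaw in (0,np.pi/2,np.pi,-np.pi/2):
    for off in(0.,):
        print(yaw,Rt.from_quat(down(yaw)).as_matrix()[:,0].round(2), r.solve_ik([S[0],S[1],.3],down(yaw)), r.solve_ik([.43,.02,.25],down(yaw)))
E
```

```text
shaker [[ 0.4   -0.214  0.09 ]]
vapex [[ 0.597 -0.034  0.038]]
block [[ 0.667 -0.046  0.03 ]]
basefront [[ 0.5   -0.018  0.01 ]]
mill [[ 0.729 -0.041  0.17 ]]
yel [[ 0.592 -0.16   0.09 ]]
sh [[[0.407, -0.209, 0.081], [0.407, -0.215, 0.087], [0.407, -0.221, 0.092]], [[0.399, -0.208, 0.084], [0.4, -0.213, 0.094], [0.4, -0.222, 0.09]], [[0.392, -0.207, 0.087], [0.393, -0.214, 0.091], [0.393, -0.221, 0.091]]]
base [[[0.536, -0.026, 0.014], [0.537, -0.034, 0.01], [0.537, -0.042, 0.008]], [[0.529, -0.026, 0.009], [0.529, -0.034, 0.011], [0.529, -0.042, 0.008]], [[0.521, -0.026, 0.012], [0.521, -0.034, 0.013], [0.521, -0.042, 0.011]]]
0 [0. 1. 0.] [-6.61169562e-01  1.75655371e-01  1.62791380e+00 -4.44089210e-16
  1.33802348e+00 -6.61169562e-01] [-1.31949660e-01  1.74293715e-01  1.77336275e+00 -4.44089210e-16
  1.19393619e+00 -1.31949660e-01]
1.5707963267948966 [-1.  0.  0.] [-6.61169562e-01  1.75655371e-01  1.62791380e+00 -4.44089210e-16
  1.33802348e+00 -2.23196589e+00] [-1.31949660e-01  1.74293715e-01  1.77336275e+00 -4.44089210e-16
  1.19393619e+00 -1.70274599e+00]
3.141592653589793 [-0. -1. -0.] [-6.61169562e-01  1.75655371e-01  1.62791380e+00 -4.44089210e-16
  1.33802348e+00  2.48042309e+00] [-1.31949660e-01  1.74293715e-01  1.77336275e+00 -4.44089210e-16
  1.19393619e+00  3.00964299e+00]
-1.5707963267948966 [1. 0. 0.] [-6.61169562e-01  1.75655371e-01  1.62791380e+00 -4.44089210e-16
  1.33802348e+00  9.09626765e-01] [-1.31949660e-01  1.74293715e-01  1.77336275e+00 -4.44089210e-16
  1.19393619e+00  1.43884667e+00]
```

```bash
python3 - <<'E'
from h import *
def go(p,yaw,n):
    r.reach(p,down(yaw)); im,d,c=snap("wrist"); save(im,n); np.savez(n+".npz",im=im,d=d,K=c[0],k1=c[1],W=c[2])
go([.40,-.214,.24],0,"w_sh"); go([.58,-.033,.24],np.pi/2,"w_h")
print(r.read_state()["time_s"])
E
```

```text
2.5583
```

View pics/w_sh.png

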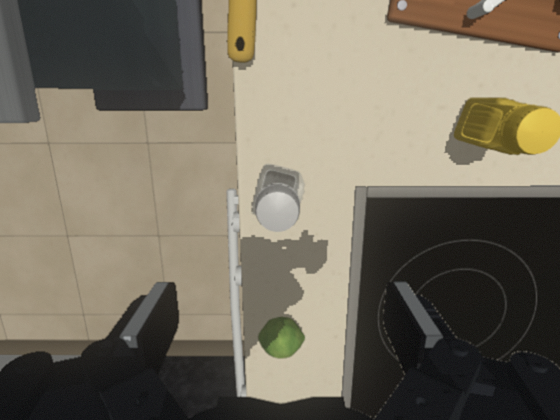

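View pics/w_h.png

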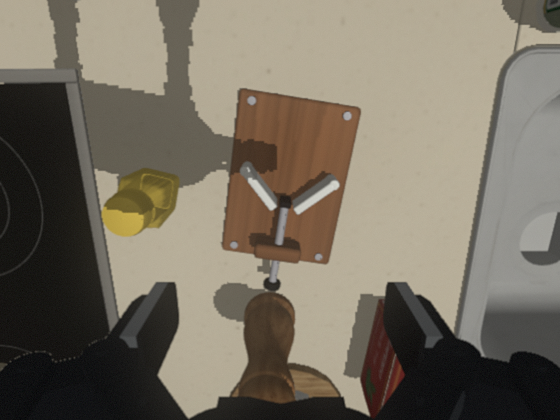

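Shaker view: cap centre at (277,210), body edge running from (262,168) to (300,175), lime at (281,337). Holder view: base corners at (240,90), (359,107), (328,263) and (223,249), white flank tops at (259,187) and (316,195), ejector tip at (284,202).

```bash
cat > fit.py <<'E'
from h import *
def load(n):
    f=np.load(n+".npz"); return f["im"],f["d"],(f["K"],float(f["k1"]),f["W"])
def holder(n):
    im,d,c=load(n); P=cloud(d,c); hsv=cv2.cvtColor(im,cv2.COLOR_RGB2HSV)
    near=(abs(P[...,0]-.575)<.14)&(abs(P[...,1]+.03)<.1)
    m=near&(hsv[...,1]>110)&(P[...,2]<.02)&((hsv[...,0]<15)|(hsv[...,0]>170))
    v,u=np.nonzero(m); q=onplane(np.c_[u,v],.01,c)[:,:2]
    rect=cv2.minAreaRect(np.float32(q*1000)); print("base rect",rect, "depth z",np.nanmedian(P[m][:,2]))
    w=near&(P[...,2]>.031)&(P[...,2]<.046)&(hsv[...,1]<40)&(hsv[...,2]>110)
    k,l,s,ce=cv2.connectedComponentsWithStats(w.astype(np.uint8))
    for i in range(1,k):
        if s[i,4]>60:
            v,u=np.nonzero(l==i); q=onplane(np.c_[u,v],.038,c)[:,:2]
            print("flank",ce[i].round(1),s[i,4],cv2.minAreaRect(np.float32(q*1000)),np.nanmedian(P[l==i][:,2]))
    bx=cv2.boxPoints(rect)/1000
    print("corners",bx.round(4).tolist())
if __name__=="__main__":
    holder("w_h")
    im,d,c=load("w_sh"); P=cloud(d,c)
    m=(P[...,2]>.083)&(P[...,2]<.1)&(abs(P[...,0]-.4)<.05)&(abs(P[...,1]+.214)<.05)
    v,u=np.nonzero(m); q=onplane(np.c_[u,v],.091,c); print("cap",q.mean(0),np.ptp(q,axis=0),np.nanmedian(P[m][:,2]))
    print("edge x",onplane([(238,150)],0,c))
    crop=im[145:250,235:325]; save(cv2.resize(crop,None,fx=6,fy=6,interpolation=cv2.INTER_CUBIC)[:600],"crop_sh")
E
python3 fit.py
```

```text
base rect ((608.6072387695312, -33.18043518066406), (112.62320709228516, 215.8087615966797), 80.95177459716797) depth z 0.009730531470908022
flank [258.8 188.8] 432 ((580.2332153320312, -55.230796813964844), (47.43348693847656, 8.624052047729492), 35.69691848754883) 0.03748821300479849
flank [316.5 196.2] 444 ((588.1204223632812, -2.648183822631836), (9.464384078979492, 48.026519775390625), 35.227294921875) 0.03756867828245378
corners [[0.49320000410079956, -0.07180000096559525], [0.7063000202178955, -0.10580000281333923], [0.7239999771118164, 0.005499999970197678], [0.5109000205993652, 0.039400000125169754]]
cap [ 0.39709703 -0.22018118  0.091     ] [0.03437881 0.03515616 0.        ] 0.08937450327559335
edge x [[ 0.35781816 -0.18705807  0.        ]]
```

View pics/crop_sh.png

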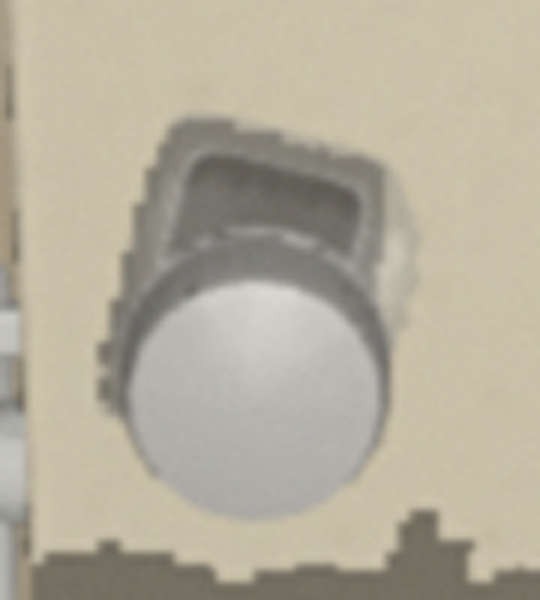

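```bash
sed -i 's/abs(P\[...,0\]-.575)<.14/abs(P[...,0]-.575)<.1/' fit.py; python3 - <<'E'
from fit import *
im,d,c=load("w_sh")
q=onplane([(269.2,165),(299.2,172.5)],0,c)[:,:2]; e=q[1]-q[0]; print("edge",q,np.degrees(np.arctan2(e[1],e[0])))
n=np.array([e[1],-e[0]])/np.linalg.norm(e); print("centre est from edge mid",q.mean(0)+n*.02025, np.linalg.norm(e))
q=onplane([(235+205/6,145+155/6),(235+360/6,145+190/6)],.0,c)[:,:2]; e=q[1]-q[0]; print(np.degrees(np.arctan2(e[1],e[0])))
holder("w_h")
r.reach([.545,-.03,.24],down(-np.pi/2)); im,d,c=snap("wrist"); np.savez("w_h2.npz",im=im,d=d,K=c[0],k1=c[1],W=c[2]); save(im,"w_h2")
print("second"); holder("w_h2"); print(r.tip_extent,r.read_state()["time_s"])
E
```

```text
edge [[ 0.38855091 -0.20208804]
 [ 0.41876594 -0.20976625]] -14.258140695909898
centre est from edge mid [ 0.39867103 -0.22555337] 0.031175359340302227
-12.994902255310647
base rect ((581.7108154296875, -28.897239685058594), (112.62320709228516, 161.33799743652344), 80.95177459716797) depth z 0.009729115796166865
flank [258.8 188.8] 432 ((580.2332153320312, -55.230796813964844), (47.43348693847656, 8.624052047729492), 35.69691848754883) 0.03748821300479849
flank [316.5 196.2] 444 ((588.1204223632812, -2.648183822631836), (9.464384078979492, 48.026519775390625), 35.227294921875) 0.03756867828245378
corners [[0.49320000410079956, -0.07180000096559525], [0.6524999737739563, -0.09719999879598618], [0.670199990272522, 0.014000000432133675], [0.5109000205993652, 0.039400000125169754]]
second
base rect ((583.4854125976562, -29.010101318359375), (112.63068389892578, 161.13636779785156), 81.06658172607422) depth z 0.009710316145512238
flank [248.6 138. ] 519 ((589.6752319335938, -2.071786880493164), (9.48292064666748, 48.41355514526367), 37.27884292602539) 0.03757019665614014
flank [308.6 147.5] 489 ((581.248779296875, -55.787689208984375), (48.60755157470703, 9.107232093811035), 35.328765869140625) 0.037522960356451085
corners [[0.4950999915599823, -0.07209999859333038], [0.6542999744415283, -0.09719999879598618], [0.6718000173568726, 0.014100000262260437], [0.5126000046730042, 0.03909999877214432]]
0.025 5.25
```

```bash
python3 - <<'E'
from h import *
y=np.radians(-13.6); S=np.array([.3975,-.2205]); q=down(y)
r.reach([*S,.2],q); command_gripper(.075,40); print(r.move_straight([*S,.058],q,.1,max_force=8))
command_gripper(.03,40); s=r.read_state(); print(s["grip_width"],s["eef_pos"],s["contact_force"],s["torque"])
r.move_straight([*S,.19],speed=.1); s=r.read_state(); print(s["grip_width"],s["contact_force"],s["torque"])
hy=np.radians(-9.0); H=np.array([.5769,-.0278]); M=H-.040*np.array([np.cos(hy),np.sin(hy)])
q=down(hy+np.pi/4); r.reach([*M,.17],q); r.move_straight([*M,.085],speed=.1); r.hold(.3)
s=r.read_state(); print(s["eef_pos"],s["contact_force"],s["torque"],s["time_s"])
im,d,c=snap("side"); t=project([[*M,.06]],c)[0].astype(int); print(t)
save(cv2.resize(im[max(t[1]-70,0):t[1]+70,t[0]-90:t[0]+90],None,fx=4,fy=4,interpolation=cv2.INTER_CUBIC),"held")
E
```

```text
False
0.039794048741924236 [ 0.39769597 -0.22067139  0.05843286] [-0.41750543  1.15288012  6.03344762] [ 0.0622142   0.13226885 -0.01348882]
0.03955110850868161 [ 0.12140861  0.20808961 -0.90233633] [-0.03754639  0.03614766 -0.00173781]
[ 0.53758086 -0.02152535  0.08536475] [-0.07665941 -0.07498526 -1.35440661] [-0.01619532 -0.0146538  -0.00798034] 12.8167
[287 202]
```

View pics/held.png

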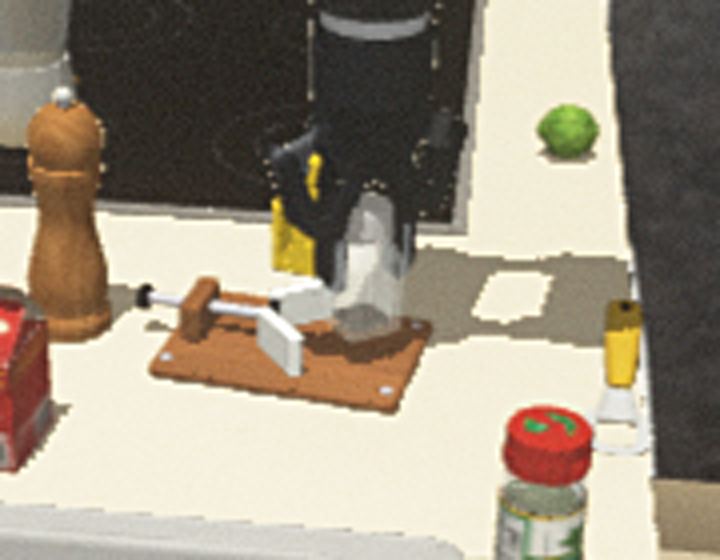

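The shaker hangs upright in the fingers over the front of the base, with its corner towards the V. The flanks are clear.

```bash
cat > push.py <<'E'
from h import *
hy=np.radians(-9.0); ex=np.array([np.cos(hy),np.sin(hy),0]); ey=np.array([-ex[1],ex[0],0]); H=np.array([.5769,-.0278,0])
def rd(b,n=4):
    F=[];T=[]
    for _ in range(n): r.hold(.03); s=r.read_state(); F.append(s["contact_force"]); T.append(s["torque"])
    f=np.mean(F,0)-b[:3]; t=np.mean(T,0)-b[3:]; return np.array([f@ex,f@ey,f[2],t[0],t[1],t[2]]),np.array(s["eef_pos"]),s["time_s"]
E
python3 - <<'E'
from push import *
s=[r.read_state() for _ in range(1)]; b=[]
for _ in range(6): r.hold(.05); s=r.read_state(); b.append(np.r_[s["contact_force"],s["torque"]])
print(np.std(b,0).round(2)); b=np.mean(b,0)
p=np.array(s["eef_pos"]); p[2]=.066; print(r.move_straight(p,speed=.015,max_force=2))
f,P,t=rd(b); print("down",f.round(2),P,t)
p=P.copy()
if f[2]>2.5: p[2]+=.0002; r.move_straight(p,speed=.01)
print(r.move_straight(p+.016*ex,speed=.02,max_force=3.5)); np.save("b.npy",b)
f,P,t=rd(b); print(f.round(2),((P-H)@ex*1e3).round(2),((P-H)@ey*1e3).round(2),P[2],t)
E
```

```text
[0.35 0.43 0.55 0.01 0.02 0.02]
True
down [-0.15  0.27  6.91  0.02  0.03  0.01] [ 0.53729299 -0.0215469   0.06845897] 14.3083
False
[-0.01  0.1   0.2  -0.01  0.04  0.02] -24.22 -0.02 0.0686417844600467 15.6667
```

```bash
cat > loop.py <<'E'
from push import *
import sys
b=np.load("b.npy"); stop=float(sys.argv[1]); n=int(sys.argv[2]); s0=float(sys.argv[3])
p=np.array(r.read_state()["eef_pos"]); p=np.load("cmd.npy") if len(sys.argv)>4 else p
for i in range(n):
    f,P,t=rd(b,4); L=(P-H)
    print(f[:3].round(1),f[5].round(2),"x %.2f y %.2f z %.2f t %.1f"%(L@ex*1e3,L@ey*1e3,P[2]*1e3,t))
    if -f[0]>stop or np.hypot(*f[:2])>14: break
    st=1e-3 if -f[0]<3 and L@ex<-.008 else s0
    dy=np.clip(f[1]*1e-4,-.4e-3,.4e-3) if abs(f[1])>.8 else 0
    if abs(f[1])>3: st=0
    p=p+st*ex+dy*ey; r.move_straight(p,speed=.01)
np.save("cmd.npy",p)
E
python3 loop.py 8 45 .0005
```

```text
[-0.1  0.3  0.2] 0.0 x -24.18 y -0.02 z 68.67 t 15.8
[ 0.2  0.5 -0.2] 0.02 x -23.23 y -0.01 z 68.64 t 16.2
[0.1 0.2 0. ] 0.04 x -22.23 y -0.02 z 68.62 t 16.6
[ 0.1  0.5 -0.1] -0.0 x -21.24 y -0.02 z 68.62 t 16.9
[ 0.5 -0.3 -0.5] -0.0 x -20.21 y -0.01 z 68.64 t 17.3
[ 0.3 -0.   0. ] 0.01 x -19.23 y -0.04 z 68.61 t 17.7
[-0.   0.3 -0.6] 0.0 x -18.22 y 0.01 z 68.65 t 18.1
[ 0.5 -0.1 -0.3] -0.0 x -17.23 y -0.01 z 68.64 t 18.5
[ 0.6 -0.1  0.4] -0.01 x -16.26 y -0.02 z 68.61 t 18.9
[0.4 0.3 0.5] 0.02 x -15.23 y -0.02 z 68.61 t 19.2
[ 0.4  0.4 -0.1] 0.0 x -14.23 y 0.00 z 68.62 t 19.6
[ 0.7 -0.1  0.4] -0.04 x -13.24 y -0.05 z 68.60 t 20.0
[-0.3  0.2  0.2] 0.02 x -12.31 y -0.01 z 68.60 t 20.4
[-4.7 -0.1  3.9] -0.01 x -11.96 y -0.02 z 68.59 t 20.8
[-6.6 -0.8  5.2] 0.01 x -11.79 y 0.00 z 68.60 t 21.2
[-6.8 -0.1  5.9] -0.04 x -11.45 y -0.02 z 68.62 t 21.6
[-6.8 -0.8  5.9] 0.0 x -10.99 y -0.00 z 68.61 t 21.9
[-6.6  0.1  6.2] -0.02 x -10.51 y 0.02 z 68.60 t 22.3
[-7.  -0.1  5.7] -0.01 x -9.97 y -0.00 z 68.64 t 22.7
[-6.9  0.1  5.9] -0.01 x -9.51 y 0.02 z 68.60 t 23.1
[-6.9 -0.3  5.5] -0.01 x -9.00 y -0.01 z 68.61 t 23.5
[-7.1 -0.3  5.3] -0.03 x -8.49 y -0.01 z 68.63 t 23.9
[-7.1  0.2  5.8] -0.04 x -7.99 y 0.01 z 68.61 t 24.2
[-7.  -0.2  5.8] -0.0 x -7.47 y 0.00 z 68.63 t 24.6
[-6.5 -0.3  5.8] -0.03 x -6.99 y -0.01 z 68.63 t 25.0
[-6.8 -0.1  6.1] -0.02 x -6.51 y 0.01 z 68.61 t 25.4
[-7.2  0.   5.9] 0.0 x -6.01 y 0.02 z 68.58 t 25.8
[-6.9 -0.1  5.7] -0.0 x -5.49 y 0.03 z 68.61 t 26.1
[-7.1 -0.5  6.1] -0.02 x -4.96 y 0.01 z 68.63 t 26.5
[-7.3 -0.3  6.3] 0.01 x -4.50 y -0.01 z 68.59 t 26.9
[-7.3 -0.   6. ] 0.0 x -3.98 y -0.00 z 68.61 t 27.3
[-7.  -0.4  5.7] -0.04 x -3.48 y 0.02 z 68.61 t 27.7
[-7.3 -0.6  6.1] -0.01 x -2.95 y -0.01 z 68.64 t 28.1
[-6.7 -0.1  6. ] -0.01 x -2.46 y 0.01 z 68.61 t 28.4
[-7.  -0.3  5.4] -0.01 x -1.98 y 0.00 z 68.61 t 28.8
[-8.  -0.6  6.1] -0.02 x -1.69 y 0.03 z 68.62 t 29.2
```

```bash
python3 loop.py 12 18 .0002 c
```

```text
[-7.5 -0.1  6.4] -0.05 x -1.72 y 0.04 z 68.61 t 29.4
[-8.8 -0.3  7. ] -0.03 x -1.68 y 0.03 z 68.61 t 29.7
[-8.2  0.2  8. ] -0.03 x -1.65 y 0.04 z 68.61 t 30.1
[-9.2  0.   7.9] -0.05 x -1.62 y 0.07 z 68.62 t 30.5
[-10.3  -0.1   8.5] -0.04 x -1.61 y 0.03 z 68.65 t 30.9
[-10.8  -0.3   9.5] 0.0 x -1.56 y 0.04 z 68.63 t 31.3
[-11.1  -0.6   9.7] -0.04 x -1.55 y 0.05 z 68.65 t 31.6
[-12.   -0.5  10.4] -0.1 x -1.51 y 0.06 z 68.65 t 32.0
[-12.5  -0.3  11.2] -0.07 x -1.50 y 0.05 z 68.64 t 32.4
```

```bash
python3 - <<'E'
from push import *
b=np.load("b.npy"); p=np.load("cmd.npy")
for dx,dy in[(.0002,0),(.0002,.0004),(.0002,.0008),(.0002,0),(.0002,-.0004),(.0002,-.0008),(.0002,0),(.0003,0)]:
    r.move_straight(p+dx*ex+dy*ey,speed=.01); f,P,t=rd(b,6); L=P-H
    print(dx,dy,f.round(2),"x %.2f y %.2f t %.1f"%(L@ex*1e3,L@ey*1e3,t))
E
```

```text
0.0002 0 [-13.25  -0.25  11.58   0.18   2.36  -0.04] x -1.44 y 0.05 t 32.9
0.0002 0.0004 [-12.58  -1.19  10.59   0.05   2.24  -0.08] x -1.21 y 0.33 t 33.3
0.0002 0.0008 [-1.133e+01 -9.600e-01  9.860e+00 -1.000e-02  2.110e+00 -5.000e-02] x -0.96 y 0.68 t 33.8
0.0002 0 [-11.62   2.15  10.42   0.54   1.94  -0.03] x -0.93 y 0.54 t 34.2
0.0002 -0.0004 [-1.144e+01  3.410e+00  9.860e+00  7.700e-01  1.890e+00 -1.000e-02] x -0.94 y 0.50 t 34.7
0.0002 -0.0008 [-11.03   4.93   9.85   1.09   1.82   0.04] x -0.95 y 0.45 t 35.1
0.0002 0 [-1.108e+01  1.660e+00  9.520e+00  5.300e-01  1.960e+00 -1.000e-02] x -0.96 y 0.56 t 35.6
0.0003 0 [-12.33   2.19   9.9    0.55   2.    -0.03] x -0.94 y 0.55 t 36.0
```

It was bearing on the right flank alone: easing it towards +y let it advance 0.5 mm. I'll keep easing that way until the left flank takes its share too.

```bash
python3 - <<'E'
from push import *
b=np.load("b.npy"); p=np.load("cmd.npy")
for dx,dy in[(.0003,.0008),(.0003,.0012),(.0003,.0016),(.0005,.002),(.0005,.0024),(.0005,.0028)]:
    r.move_straight(p+dx*ex+dy*ey,speed=.01); f,P,t=rd(b,6); L=P-H
    print(dx,dy,f.round(2),"x %.2f y %.2f t %.1f"%(L@ex*1e3,L@ey*1e3,t))
    if f[1]<-5 or -f[0]>14.5: break
np.save("cmd.npy",p+dx*ex+dy*ey)
E
```

```text
0.0003 0.0008 [-10.71   0.25   9.35   0.19   1.96  -0.06] x -0.69 y 0.90 t 36.5
0.0003 0.0012 [-10.45  -0.66   9.04   0.     1.9   -0.07] x -0.53 y 1.07 t 36.9
0.0003 0.0016 [-9.71 -1.73  8.48 -0.09  1.75 -0.07] x -0.31 y 1.37 t 37.4
0.0005 0.002 [-9.37 -2.05  7.98 -0.18  1.75 -0.03] x -0.04 y 1.64 t 37.8
0.0005 0.0024 [-9.66 -3.56  7.69 -0.44  1.8  -0.01] x -0.06 y 1.73 t 38.3
0.0005 0.0028 [-9.6  -4.74  7.93 -0.7   1.89  0.  ] x -0.05 y 1.76 t 38.7
```

```bash
python3 - <<'E'
from push import *
b=np.load("b.npy"); p0=np.load("cmd.npy")
for dx,dy in[(.0005,-.0006),(.0008,-.001),(.001,-.0012),(.0012,-.0012),(.0014,-.0012),(.0016,-.0012),(.0018,-.0012),(.002,-.0012)]:
    r.move_straight(p0+dx*ex+dy*ey,speed=.01); f,P,t=rd(b,6); L=P-H
    print(dx,dy,f.round(2),"x %.2f y %.2f t %.1f"%(L@ex*1e3,L@ey*1e3,t))
    if -f[0]>13: break
for ddy in (.0004,0,-.0004,-.0008,0):
    r.move_straight(p0+dx*ex+(dy+ddy)*ey,speed=.01); f,P,t=rd(b,8); L=P-H
    print("dither",ddy,f.round(2),"x %.2f y %.2f t %.1f"%(L@ex*1e3,L@ey*1e3,t))
np.save("cmd.npy",p0+dx*ex+dy*ey)
E
```

```text
0.0005 -0.0006 [-1.081e+01 -2.480e+00  9.260e+00 -2.800e-01  2.010e+00  1.000e-02] x 0.01 y 1.67 t 39.2
0.0008 -0.001 [-1.208e+01 -1.000e+00  1.051e+01 -1.000e-02  2.130e+00  1.000e-02] x 0.05 y 1.65 t 39.6
0.001 -0.0012 [-12.87  -0.47  11.07   0.14   2.2    0.  ] x 0.05 y 1.64 t 40.1
0.0012 -0.0012 [-13.    -0.27  11.18   0.14   2.29   0.02] x 0.07 y 1.61 t 40.5
0.0014 -0.0012 [-1.385e+01 -6.700e-01  1.187e+01  1.400e-01  2.380e+00  1.000e-02] x 0.08 y 1.62 t 41.0
dither 0.0004 [-14.11  -2.03  11.87  -0.11   2.47   0.03] x 0.15 y 1.65 t 41.5
dither 0 [-13.62  -0.75  11.82   0.13   2.4    0.02] x 0.12 y 1.62 t 42.0
dither -0.0004 [-13.95   1.02  11.84   0.39   2.35   0.03] x 0.11 y 1.58 t 42.5
dither -0.0008 [-13.78   2.44  11.87   0.67   2.27   0.03] x 0.13 y 1.54 t 43.0
dither 0 [-14.02  -0.52  11.56   0.12   2.39   0.02] x 0.12 y 1.64 t 43.5
```

```bash
python3 - <<'E'
from push import *
b=np.load("b.npy"); p=np.load("cmd.npy")
for i in range(10):
    p=p-.0005*ex; r.move_straight(p,speed=.01); f,P,t=rd(b,4); L=P-H
    if i%3==0 or f[0]>-2.5: print(f.round(2),"x %.2f y %.2f t %.1f"%(L@ex*1e3,L@ey*1e3,t))
    if f[0]>-2.5: break
command_gripper(.06,20); r.hold(.2); f,P,t=rd(b); print("open",f.round(2),r.read_state()["grip_width"],t)
P[2]+=.13; r.move_straight(P,speed=.08); print(r.read_state()["time_s"])
# look: home centred view as before
r.reach([.58,-.033,.24],down(np.pi/2)); im,d,c=snap("wrist"); np.savez("w_f.npz",im=im,d=d,K=c[0],k1=c[1],W=c[2])
Pc=cloud(d,c); m=(Pc[...,2]>.094)&(Pc[...,2]<.108)&(np.hypot(Pc[...,0]-H[0],Pc[...,1]-H[1])<.04)
v,u=np.nonzero(m); q=onplane(np.c_[u,v],.101,c); q0=q.mean(0); L=q0-H; print("cap",q0,np.ptp(q,axis=0),"hx %.1f hy %.1f mm"%(L@ex*1e3,L@ey*1e3),"z",np.median(Pc[m][:,2]),r.read_state()["time_s"])
save(cv2.resize(im[60:340,140:420],None,fx=2,fy=2,interpolation=cv2.INTER_CUBIC),"final_w")
from fit import holder; holder("w_f")
E
```

```text
[-12.11  -0.12   9.79   0.15   2.18   0.02] x 0.08 y 1.60 t 43.9
[-7.32  0.01  5.95  0.06  1.37 -0.  ] x -0.12 y 1.61 t 45.1
[-3.7   0.64  2.59  0.02  0.76 -0.04] x -0.29 y 1.57 t 46.2
[-1.45 -0.11 -0.4   0.02  0.36  0.  ] x -0.46 y 1.58 t 46.6
open [0.68 0.28 1.87 0.02 0.03 0.02] 0.060073000391389415 47.2833
49.0583
cap [ 0.57516146 -0.02816326  0.101     ] [0.03409308 0.03427441 0.        ] hx -1.7 hy -0.6 mm z 0.09941991059488084 50.0167
base rect ((581.733154296875, -28.83458709716797), (112.61515808105469, 161.23361206054688), 81.05265808105469) depth z 0.009711539446897677
flank [250.1 181.1] 231 ((577.5521850585938, -58.85344314575195), (40.75678253173828, 7.67662239074707), 33.43138122558594) 0.03766598051961928
flank [326.5 188.6] 212 ((582.6451416015625, 6.121874809265137), (9.094459533691406, 27.56639862060547), 38.32503890991211) 0.03750794593087059
corners [[0.4932999908924103, -0.07190000265836716], [0.6525999903678894, -0.09700000286102295], [0.6700999736785889, 0.0142000000923872], [0.5109000205993652, 0.03929999843239784]]
```

View pics/final_w.png

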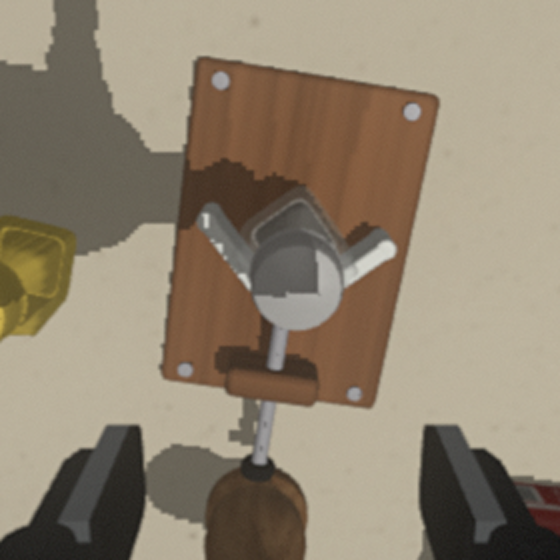

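```bash
python3 -c "
from h import *
s=r.read_state(); print(s['time_s'],s['contact_force']); r.finish_job()"
```

```text
50.0167 [-0.04633847 -0.73548257  0.0412111 ]
the job is handed in; nothing more can be done
```

The shaker is standing upright and home in the V, released, and the job was handed in at about 50 s of the 72 s allowed. No verdict is reported on hand-in.

- **Grasp and placing:** I gripped the square glass shaker high on the body and stood it at the mouth corner first.
- **Pushing in:** I pushed it in small steps. The plate met it about 12 mm before home and slid at about 7 N.
- **Centring:** At first it bore on the right flank only. I eased it about 1.6 mm to the left, and it went a further 1.5 mm in.
- **Pressing home:** I pressed it at about 14 N for roughly 2 s. Sideways nudges of 0.4 to 0.8 mm then barely moved it either way, so both flanks were bearing.
- **Release:** I eased the push to about 1.5 N before opening the fingers and lifting clear.

**Last checks:**
- **Position:** The last wrist picture shows it upright between the flanks. Its cap centre is about 1 mm from home by that same view's measurements. Against the averaged home estimate it reads about 1.8 mm off, so the two differ by about 0.8 mm, within the 2 mm calibration.
- **Ejector:** Its travel was not measured directly. About 12 mm of push after contact puts it near 20 mm only if it started close to 8 mm; the rod's shift in the pictures roughly fits the push.
- **Flank and plate forces:** These were inferred from the wrist force, not read separately.
- **Bystanders:** The arm never worked near the spice jars, and the mill was still in place in the last picture. I did not measure any of the three again afterwards.

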